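# Turn a pen driver round in the spring clip and dock it to charge

### The arm

A 6-joint arm with a two-finger parallel gripper is mounted at the origin on the work surface. World frame = base frame: x ahead of the robot, y to its left, z up, the work surface at z = 0. Lengths are in m, angles in degrees, forces in N, time in s.
With the tool pointing down it reaches from about 0.25 to 0.8 m from the base axis. Payload 8.5 kg.
Tool frame: the origin (TCP) lies on the centre line of the jaws, within the pads' length; the fingertips stand 8 mm ahead of it and the grasp point (between the pads) lies 11 mm behind it (nose_length is the distance from the TCP to the fingertips, in m); z points along the fingers, y is the line along which they close (so a half turn about z gives the same grasp; the last joint's range is limited). The gripper opens to 85 mm and grips with 20 to 120 N. Pads are 22 mm wide; open, the fingers measure 114 mm over their backs; the gripper's body (76 mm by 85 mm) begins 54 mm behind the grasp point. The pads swing forward as they close: fully open they stand 13 mm farther back than shut.
Start: joints at [64.458, 13.648, -0.773, 75.585, 0, 90], TCP at [0.226, 0.474, 0.239] pointing down, gripper open.
Joint ranges: [-152.45, 152.45], [-59.26, 108.67], [-65.41, 83.53], [-104.44, 129.93], [-82.83, 76.93], [-180, 180]. Speed limits (degrees/s): [127.2, 127.2, 159.86, 180, 180, 180].

### API

Orientations are given as a 3x3 rotation matrix whose columns are the frame's x, y, z axes.
In Python, from station import state, snapshot, camera_model, sign_off, spot_in, nose_length gives the robot as it stands.
- The arm moves only by the shell command python3 -m inch 'ROWS' [OPENING] [FORCE]. ROWS is JSON, a list of rows, each an object with "translation": the shift along the tool's x, y, z in m, a list of three; "turn": the turn about the tool's z in degrees. In form: [{"translation": [x, y, z], "turn": turn}, ...]. A call has 1 to 5 rows; each row shifts and turns the commanded pose from where the row before left it, along the tool's axes as they then stand; what a row does not reach is not made up. A row lasts 1/10 s, in which the tool goes at most 50 mm and 8.59 degrees, less where a joint would pass 70% of its speed; a pose out of reach is approached as far as the arm can. A call with a gripper value outside its range is refused whole. OPENING is the finger opening in m, from 0 to 0.0854, set as the call begins (- or left out, the last holds). The fingers move at their own pace and stop on an object; FORCE is the grip in N (left out, the last holds). Time passes only in rows, so rows that do not move let the fingers close. It gives the time, the measured TCP pose, the force, the opening and the grip force at its end, in the units of the state.
- state(): the state, without advancing time (a new reading comes with each control period).
- snapshot(name): name is "scene" or "top"; returns (picture, depth): 420x560x3 uint8, red, green, blue; 420x560 float32, m along the optical axis (not along the pixel's ray), 0 where there is no reading.
- camera_model(name): a dict with "vertical_fov" (degrees; the focal length in pixels is half the picture's height over the tangent of half this angle, whatever the lens; pixels are square), "cx", "cy" (the principal point, pixels), "k1" (the pictures are not rectified: a ray, as slopes to the right and down, at radius r is drawn at 1 + k1 r^2 times it, then the intrinsics apply), "R" (3x3) and "t" (3): a world point X has camera coordinates R X + t. Camera axes: x right, y down, z forward; pixel columns grow to the right and rows downward; lengths in m; the calibration is good to about 2 mm. A picture is of the moment at which its call begins. camera_model takes no time and is no camera call.
- sign_off(): hands the job in; it is judged then, once.
Trained networks look in the newest picture that a camera, given by its name, has taken for a name from the list of things; names that differ only in an ending like _2 or _b are one class to them, and where a whole thing is asked for, a point or a joint stands for the part that bears it (a point fixed in the world has none). Each returns a list of dicts, best first, with "confidence" (0 to 1); they miss things now and then, are a little off and sometimes report something else, mostly with a low value. They report only what shows in the picture. A call takes as long as a camera call. They do not tell look-alikes from the thing itself.
- spot_in(camera, target): "xy" ([column, row] in pixels, amid what is visible of it).
The state is a dict: "t": time; "qpos": joint angles; "joint_vel": joint speeds; "joint_torque": joint torques, N m; "eef_pos": TCP position; "tcp_rot": TCP orientation; "ft_force": force on the tool from outside, world axes, zero at the start; "torque": the same for the moment, N m; "opening": opening from 0.0 (shut) to 1.0 (fully open); "grasp_force": force on a finger pad.
Only numpy, scipy, OpenCV 4.12 (cv2) and the standard library are available. Lean on these libraries where they do the work, as an engineer would, in place of code of your own. Each camera call takes 0.05 s, during which the arm holds its last target. There are 200 camera calls.

### The job

Draw the pen screwdriver out of its blue storage case by its protruding tail, snap the middle of its barrel into the spring clip on the post and let go of it. Then take it again by its nose half and put it on the white charging dock: tail first under the black hood, pushed fully home against the end stop, lying flat in the trough and let go. Never let the driver down on the bench, and leave the other things on the bench where they are.

Things in the scene. Friction and masses are not known exactly. Their poses are not given: they have to be found in the camera images.
- driver: Pen-type electric screwdriver, loose, about 90 g, round: aluminium barrel 16 mm in diameter, 140 mm long, orange band at the tail end; at the other end a black collar (13 mm diameter, 10 mm long) and a thin bit (5 mm diameter, 20 mm long). Origin on its axis; x axis along the barrel to the bit: barrel from x = -75 to +65 mm, bit tip at x = +95 mm.
- driver_tail (a point): Centre of the driver's flat tail end (x = -75 mm of the driver).
- driver_nose (a point): Point on the driver's axis 45 mm from its origin towards the bit: a place to grip its nose half.
- case: Blue storage case, fixed: 130 mm wide, 60 mm high, 155 mm long, lid upright at its far end (to 120 mm high). Origin on the table under the middle of its front face; x axis level, into the case, z up. The driver starts bit-first in a channel along x, 20 mm wide, 132 mm long, open above and in front, floor 42 mm above the table, its top just below the grey foam's top.
- case_mouth (a point): Middle of the channel at the case's front face, 50 mm above the table, on the driver's axis at the start: the last 50 mm of the tail stick out level from here. Two rubber spring pads 40 to 70 mm inside squeeze the barrel: drawing it out straight takes 5 to 10 N and it is past the pads after 50 mm; then it can also be lifted out of the open top. The bit leaves the mouth after 120 mm.
- clip: Spring clip on a post, fixed: 75 mm square foot, post 22 mm square, red saddle 28 mm (along x) by 44 mm. Origin on the table under the clip; x axis level, along the jaws: a clipped barrel lies along x, either way round; z up. Two sprung steel jaws, 24 mm long along x, open upwards, with flared lips (about 30 mm wide at the top, 104 mm above the table).
- clip_seat (a point): Where the axis of a clipped barrel lies, in the middle of the jaws, 85 mm above the table. The barrel, held level and along the jaws, is pressed straight down about 5 N: it spreads the jaws and snaps in until it rests on the saddle. Pulling straight up about 5 N frees it. The polished jaws draw it down level and hold the barrel's middle; both ends stay free to grip.
- dock: White charging dock with black hood, fixed: 80 mm wide, 110 mm long. Origin on the table under the origin of a fully docked driver; x axis level, the way the bit then points (out of the hood), z up. Trough along x, 20 mm wide, floor 42 mm above the table, from the end stop at x = -75.5 mm to x = +15 mm, open above but for the hood; flared edges up to 68 mm above the table.
- dock_stop (a point): Middle of the end stop's face inside the hood (dock x = -75.5 mm, 50 mm above the table): the tail of a docked driver rests against it. The hood roofs the trough from dock x = -37 to -83 mm, underside 62 mm and top 68 mm above the table. A docked driver lies on the trough's floor, axis 50 mm above the table, its nose half jutting out of the open end.
- spool: Red spool, 54 mm diameter, 44 mm high, loose; a bystander, to be left where it is. Origin at its underside.
- flux_bottle: White bottle with red cap, 40 mm diameter, 100 mm high, loose; a bystander, to be left where it is. Origin at its underside.
- screwdriver: Screwdriver with yellow handle lying on the table, loose; a bystander, to be left where it is. Its handle is to -x of its own frame, its blade to +x.
- tape: Ring of yellow tape lying flat, 64 mm diameter, 18 mm high, loose; a bystander, to be left where it is. Origin at its underside.
- cell: Green battery cell standing upright, 18 mm diameter, 65 mm high, loose; a bystander, to be left where it is. Origin at its underside.
- tool_cup: Blue cup, 76 mm diameter, 90 mm high, loose; a bystander, to be left where it is. Origin at its underside.
Mind the look-alikes: they are no part of the job. Of the things like the driver, leave any that is red or turquoise; of the rest the larger one is meant.

How it is judged (in metres and radians):
On the way:
1. the driver's barrel is snapped into the spring clip near its middle, resting on the saddle, and the fingers have let go of it (horizontal distance between driver and clip below 0.025 m and y of driver in the frame of clip between -0.005 and 0.005 m and z of driver in the frame of clip between 0.081 and 0.089 m and angle between the x axis of driver and the x axis of clip, either way round below 0.12 rad and contact force between the fingers and driver below 0.05 N and linear speed of driver below 0.02 m/s), for 0.2 s.
At the end, for the whole second after the job is handed in: The driver lies in the dock's trough, level and along it (within 0.08 rad), its tail end under the hood within 5 mm of the end stop and within 4 mm of the trough's middle, its axis within 4 mm of 50 mm above the table; at rest and not touched by the fingers (x of driver_tail in the frame of dock between -0.0805 and -0.0705 m and y of driver_tail in the frame of dock between -0.004 and 0.004 m and z of driver in the frame of dock between 0.046 and 0.054 m and angle between the x axis of driver and the x axis of dock, either way round below 0.08 rad and contact force between the fingers and driver below 0.05 N and linear speed of driver below 0.02 m/s).
It fails at once if the driver is dropped or laid on the bench (its middle is less than 30 mm above the table) (height (world z) of driver below 0.03 m).
It fails at once if another loose thing on the bench is moved by more than 30 mm (distance of any of spool, flux_bottle, screwdriver, tape, cell, tool_cup from where it was at the start of the episode above 0.03 m).
It also fails if it takes over 61 s, if anything falls off the work surface, if the arm or the gripper's body presses on something with over 40 N, if the wrist force passes 120 N, or if a joint passes its speed limit or range.

## Working session

There is one attempt and no reset: what is moved stays moved. The work goes in short steps, Python scripts to look and compute and a shell command to move; the robot and the scene stay as the last step left them, time stands still between calls to the robot, and variables do not carry over. Pictures are saved under pics/ and viewed, at most 10 in all, crops included, and the job is handed in when it is done.

```bash
mkdir -p pics; cat > h.py <<'E'
import numpy as np, cv2
from station import *
def take(n):
    p,d=snapshot(n); np.savez(f'{n}.npz',p=p,d=d); return p,d
def intr(n):
    c=camera_model(n); f=210/np.tan(np.radians(c['vertical_fov'])/2)
    return c,np.array([[f,0,c['cx']],[0,f,c['cy']],[0,0,1.]])
def slopes(n,uv):
    c,K=intr(n)
    # r_d = r(1+k1 r^2) : same as opencv k1
    return cv2.undistortPoints(np.array(uv,float).reshape(-1,1,2),K,np.array([c['k1'],0,0,0.]),None,None).reshape(-1,2) if 0 else _und(c,K,uv)
def _und(c,K,uv):
    uv=np.array(uv,float).reshape(-1,2); y=(uv-[c['cx'],c['cy']])/K[0,0]; x=y.copy()
    for _ in range(50): x=y/(1+c['k1']*(x**2).sum(1,keepdims=True))
    return x
def cloud(n):
    z=np.load(f'{n}.npz'); d=z['d']; c=camera_model(n)
    R=np.array(c['R']);t=np.array(c['t'])
    v,u=np.mgrid[0:d.shape[0],0:d.shape[1]]
    s=slopes(n,np.stack([u,v],-1).reshape(-1,2))
    X=np.c_[s,np.ones(len(s))]*d.reshape(-1,1)
    W=((X-t)@R).reshape(d.shape+(3,)); W[d==0]=np.nan
    return z['p'],W
def at_z(n,uv,z):
    c=camera_model(n);R=np.array(c['R']);t=np.array(c['t'])
    s=slopes(n,uv); r=np.c_[s,np.ones(len(s))]@R; o=-R.T@t
    return o+r*((z-o[2])/r[:,2])[:,None]
E
python3 - <<'E'
from h import *
for n in('scene','top'):
    p,d=take(n); cv2.imwrite(f'pics/{n}0.png',cv2.resize(p[...,::-1],(784,588),interpolation=cv2.INTER_CUBIC))
    c=camera_model(n); print(n,-np.array(c['R']).T@np.array(c['t']),c['vertical_fov'],c['k1'])
    for k in('driver','case','clip','dock'): print(k,[(np.round(o['xy']),round(o['confidence'],2)) for o in spot_in(n,k)])
s=state();print(s['tcp_rot'],s['eef_pos'],s['t'],nose_length)
E
```

```text
scene [ 1.20247852 -0.54106161  1.09938492] 54.34540664761011 -0.06196362848571964
driver [(array([351., 267.]), 0.73), (array([336., 126.]), 0.49), (array([335., 195.]), 0.46)]
case [(array([343., 209.]), 0.85)]
clip [(array([264., 218.]), 0.87)]
dock [(array([216., 254.]), 0.66), (array([316., 254.]), 0.31)]
top [0.26262575 0.04958107 1.39076556] 46.55485659172498 0.012689718683998716
driver [(array([225., 282.]), 0.74), (array([109., 278.]), 0.5), (array([281., 114.]), 0.41)]
case [(array([236., 160.]), 0.72)]
clip [(array([303., 230.]), 0.67)]
dock []
[[-9.02256349e-01  4.31200037e-01 -9.57508710e-05]
 [ 4.31200044e-01  9.02256347e-01 -7.88892203e-05]
 [ 5.23747964e-05 -1.12466080e-04 -9.99999992e-01]] [0.22634779 0.47366113 0.23925813] 0.5 0.008
```

View pics/scene0.png

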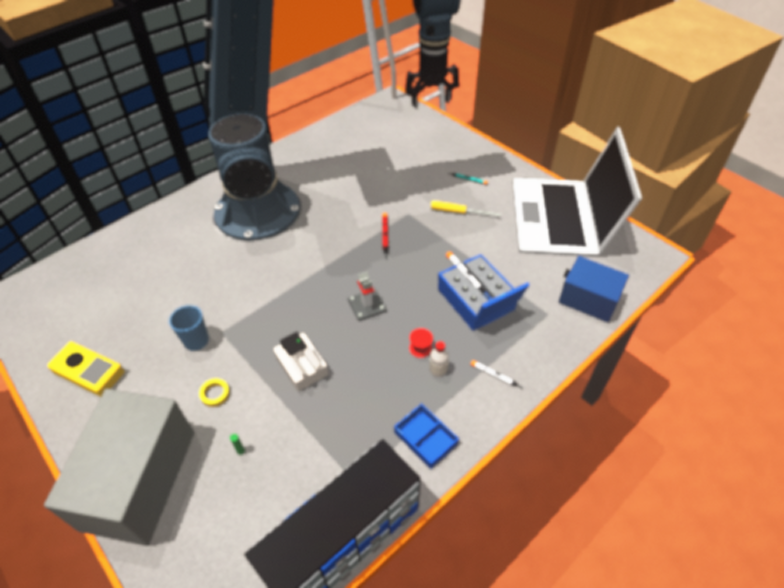

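View pics/top0.png

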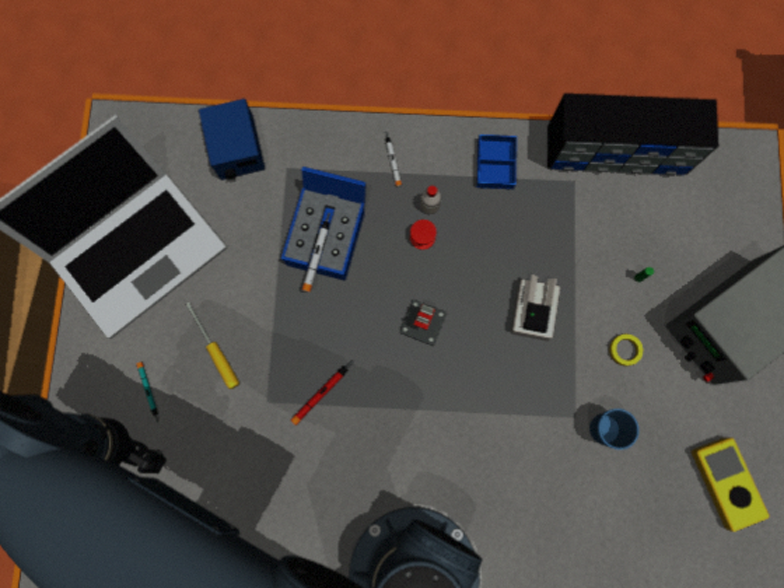

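The driver-like things in the top view (784 px scale) are:
- the white one in the case at (315,255)
- the white one on the bench at (393,160)
- the red one at (320,392)
- the turquoise one at (148,390)

Red and turquoise are excluded. The white one in the case is larger, and it sits where the description says, so I take that one. I'll confirm it in an enlarged crop and measure.

```bash
python3 - <<'E'
from h import *
p,W=cloud('top')
c=p[110:250,185:410]; cv2.imwrite('pics/crop.png',cv2.resize(c[...,::-1],None,fx=3.5,fy=3.5,interpolation=cv2.INTER_CUBIC))
np.set_printoptions(precision=4,suppress=True)
hsv=cv2.cvtColor(p,cv2.COLOR_RGB2HSV)
# table check
print('table z',np.nanmedian(W[180:190,330:360,2]))
for nm,(u,v) in dict(casedrv=(225,182),bench=(281,114),tail=(220,205)).items(): print(nm,W[v,u])
# white driver pixels lengths
for nm,(r0,r1,c0,c1) in dict(casedrv=(140,212,205,245),bench=(90,140,265,295)).items():
    sub=p[r0:r1,c0:c1].astype(int); Ws=W[r0:r1,c0:c1]
    bar=(sub.min(2)>150); org=(sub[...,0]>170)&(sub[...,2]<110)&(sub[...,1]<170)
    for k,m in(('white',bar),('orange',org)):
        q=Ws[m]; q=q[~np.isnan(q).any(1)]; 
        print(nm,k,len(q),np.median(q,0),q.min(0),q.max(0))
E
```

```text
table z 0.0018344655748624926
casedrv [0.605  0.2255 0.0581]
bench [0.8323 0.0787 0.0191]
tail [0.5376 0.2343 0.0608]
casedrv white 89 [0.5971 0.2245 0.0583] [0.5495 0.2088 0.0513] [0.6591 0.2385 0.0658]
  return _methods._mean(a, axis=axis, dtype=dtype,
  ret = um.true_divide(
Traceback (most recent call last):
ValueError: zero-size array to reduction operation minimum which has no identity
```

View pics/crop.png

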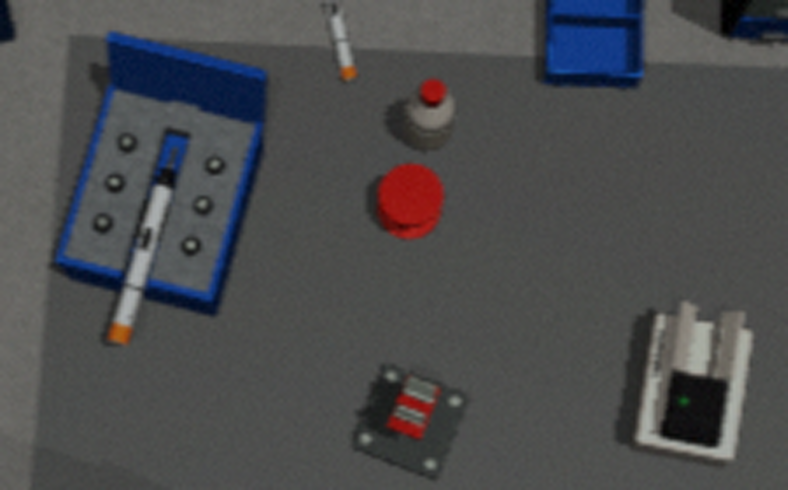

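The crop confirms it: the large white driver with the orange tail at crop (119,334) lies in the case, its bit pointing to (170,150). The one on the bench at (340,40) is smaller. The clip's jaws at crop (415,400) are two steel stripes running roughly sideways. The dock's open end is at the top and its hood at (695,408). Next I measure precisely.

```bash
python3 - <<'E'
from h import *
np.set_printoptions(precision=4,suppress=True)
def full(l): return [((x+.5)/3.5-.5+185,(y+.5)/3.5-.5+110) for x,y in l]
print('tail,collar end', at_z('top',full([(118,343),(168,171)]),.05))
p,W=cloud('top')
I=p.astype(int)
def pix(mask,box):
    m=np.zeros(mask.shape,bool); r0,r1,c0,c1=box; m[r0:r1,c0:c1]=mask[r0:r1,c0:c1]; v,u=np.nonzero(m); return np.c_[u,v]
def line(xy):
    c=xy.mean(0); u,s,vt=np.linalg.svd(xy-c,full_matrices=False); d=vt[0]; return c,d,(xy-c)@d,(xy-c)@vt[1]
# driver: white or orange in box, using points by z
wh=(I.min(2)>110)&(I.max(2)-I.min(2)<45); orr=(I[...,0]>140)&(I[...,2]<100)&(I[...,1]<150)
px=pix((wh&(W[...,2]>.045))|orr,(155,212,212,234)); q=at_z('top',px,.052)[:,:2]
for _ in range(3):
    c,d,a,b=line(q); q=q[np.abs(b)<.011]
d=d if d[0]>0 else -d; a=(q-c)@d
print('drv',len(q),c,'yaw',np.degrees(np.arctan2(d[1],d[0])),a.min(),a.max(),'tail',c+d*a.min(),'end',c+d*a.max(),'width',np.ptp(b))
# clip: foot by minAreaRect of dark at low height; saddle red
red=(I[...,0]>120)&(I[...,1]<90)&(I[...,2]<90)
pr=pix(red,(205,245,285,322)); print('red',len(pr),np.nanmedian(W[pr[:,1],pr[:,0]],0))
b=W[205:250,280:330].reshape(-1,3)
for z0,z1 in((.065,.084),(.084,.095),(.095,.12)):
    s=b[(b[:,2]>z0)&(b[:,2]<z1)]
    if len(s)>2: print('clip z',z0,len(s),s.mean(0),cv2.minAreaRect(s[:,:2].astype(np.float32)*1000))
s=b[(b[:,2]>.006)&(b[:,2]<.03)];print('foot',len(s),np.median(s[:,2]),cv2.minAreaRect(s[:,:2].astype(np.float32)*1000))
# dock
b=W[190:245,362:408].reshape(-1,3)
for z0,z1 in((.02,.08),(.06,.08),(.03,.06)):
    s=b[(b[:,2]>z0)&(b[:,2]<z1)]; print('dock',z0,len(s),s.mean(0),cv2.minAreaRect(s[:,:2].astype(np.float32)*1000))
for nm,b in(('clip',(205,245,285,330)),('dock',(190,245,362,408))):
    r0,r1,c0,c1=b
    cv2.imwrite(f'pics/{nm}.png',cv2.resize(p[r0:r1,c0:c1,::-1],None,fx=10,fy=10,interpolation=cv2.INTER_CUBIC))
a=cv2.imread('pics/clip.png');b=cv2.imread('pics/dock.png');h=max(a.shape[0],b.shape[0])
a=cv2.copyMakeBorder(a,0,h-a.shape[0],0,0,0);im=np.hstack([a,b])[:, :];print(im.shape);cv2.imwrite('pics/two.png',cv2.resize(im,None,fx=.85,fy=.85))
E
```

```text
tail,collar end [[0.5321 0.2398 0.05  ]
 [0.6774 0.2097 0.05  ]]
drv 184 [0.5973 0.2262] yaw -12.278617399100758 -0.0647510394007399 0.06718707786733111 tail [0.534 0.24 ] end [0.663  0.2119] width 0.013506887083101046
red 52 [0.4756 0.0035 0.0783]
clip z 0.065 83 [0.4809 0.0022 0.078 ] ((486.9458312988281, 1.0849990844726562), (27.286104202270508, 45.195518493652344), 71.49375915527344)
clip z 0.084 22 [0.4887 0.0003 0.0906] ((484.7085876464844, 5.672538757324219), (25.56894874572754, 34.0291862487793), 51.03663635253906)
clip z 0.095 61 [0.4891 0.0007 0.1015] ((487.9828796386719, 0.7782382965087891), (23.685834884643555, 33.18440246582031), 69.75373077392578)
foot 618 0.010389481408780876 ((496.6964416503906, -5.745826721191406), (128.5447540283203, 141.7402801513672), 2.5764827728271484)
dock 0.02 1199 [ 0.5197 -0.2205  0.0528] ((523.8424072265625, -224.21588134765625), (80.46682739257812, 115.89085388183594), 81.93302917480469)
dock 0.06 459 [ 0.5175 -0.2242  0.0679] ((527.5320434570312, -225.07765197753906), (49.36331558227539, 108.25943756103516), 81.8174057006836)
dock 0.03 704 [ 0.5221 -0.2193  0.0444] ((523.7636108398438, -224.21981811523438), (80.43827056884766, 115.73242950439453), 82.01929473876953)
(550, 910, 3)
```

View pics/two.png

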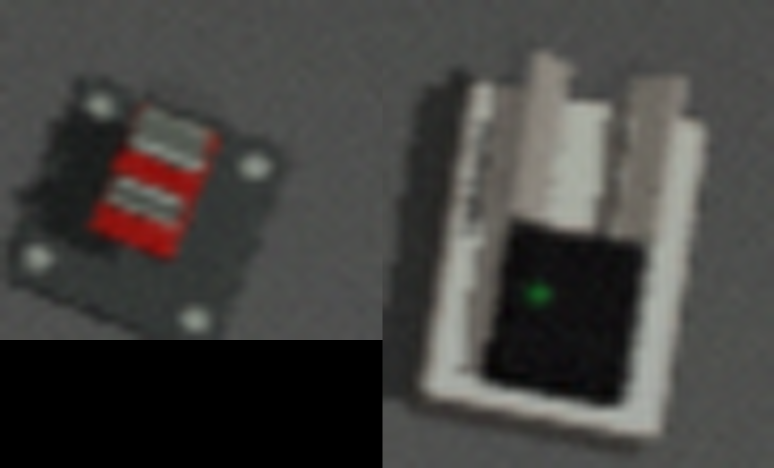

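The clip's jaws run right and down in the picture, at about 20°. The dock's hood corners are near (515,222), (645,240), (620,403) and (485,378), and its trough opens upward. I'll refine the dock from the hood, and plan the grasp.

```bash
python3 - <<'E'
from h import *
np.set_printoptions(precision=4,suppress=True)
f=lambda l:[(362+(x/.85-450)/10-.45,190+y/8.5-.45) for x,y in l]
h=at_z('top',f([(515,222),(645,240),(620,403),(485,378)]),.068)
print('hood',h,h.mean(0),np.linalg.norm(h[0]-h[1]),np.linalg.norm(h[1]-h[2]))
for s in(h[1]-h[2],h[0]-h[3]):print(np.degrees(np.arctan2(s[1],s[0])))
p,W=cloud('top');I=p.astype(int)
b=W[190:245,362:408].reshape(-1,3);k=I[190:245,362:408].reshape(-1,3)
m=(k.max(1)<60)&(b[:,2]>.06)&(b[:,2]<.075);s=b[m];r=cv2.minAreaRect(s[:,:2].astype(np.float32)*1000);print('hoodcloud',m.sum(),s.mean(0),r)
ax=np.radians(-8);ex=np.array([np.cos(ax),np.sin(ax)]);ey=np.array([-ex[1],ex[0]])
c=np.array([.527,-.225])
# profile of everything in dock frame
g=b[~np.isnan(b).any(1)];u=(g[:,:2]-c)@ex;v=(g[:,:2]-c)@ey
for lo,hi in((.02,.035),(.035,.05)):
    mm=(u>lo)&(u<hi)&(np.abs(v)<.05); o=np.argsort(v[mm]); print([(round(1000*a),round(1000*z)) for a,z in zip(v[mm][o],g[mm][o][:,2])][::2])
mm=(np.abs(v)<.045)
print('base x range',[np.percentile(u[mm&(g[:,2]>.03)],q) for q in(0,1,99,100)])
# scene camera hood
p,d=take('scene');p,W=cloud('scene');I=p.astype(int)
d2=np.linalg.norm(W[...,:2]-h.mean(0)[:2],axis=2)
m=(d2<.05)&(I.max(2)<60)&(W[...,2]>.06)&(W[...,2]<.08);s=W[m];print('scene hood',m.sum(),s.mean(0),cv2.minAreaRect(s[:,:2].astype(np.float32)*1000))
m=(np.linalg.norm(W[...,:2]-[.4875,.001],axis=2)<.04)&(W[...,2]>.092);s=W[m];print('scene lips',m.sum(),s.mean(0),cv2.minAreaRect(s[:,:2].astype(np.float32)*1000))
# driver barrel in scene
m=(np.linalg.norm(W[...,:2]-[.57,.231],axis=2)<.05)&(W[...,2]>.045)&(I[...,0]>140)&(I[...,0]-I[...,2]<80);s=W[m];print('scene barrel',m.sum(),s.mean(0), s[:,2].max())
print('top line y at that x', .2262-np.tan(np.radians(12.28))*(s[:,0].mean()-.5973))
# grasp plan
s=state();dy=np.radians(-12.28);tail=np.array([.5335,.240]);g=tail+.030*np.array([np.cos(dy),np.sin(dy)])
R=np.array(s['tcp_rot']);target=np.r_[g,.05-.011]; print('grasp',g,'tool delta',R.T@(target-s['eef_pos']),'yaw tool x',np.degrees(np.arctan2(R[1,0],R[0,0])))
E
```

```text
hood [[ 0.5273 -0.2017  0.068 ]
 [ 0.5234 -0.2437  0.068 ]
 [ 0.4697 -0.2359  0.068 ]
 [ 0.4757 -0.1925  0.068 ]] [ 0.499  -0.2185  0.068 ] 0.042246239463383566 0.054291325692633466
-8.319425161210813
-10.060964514245008
hoodcloud 270 [ 0.499  -0.2192  0.0685] ((499.65277099609375, -219.4960479736328), (41.826576232910156, 50.386444091796875), 81.15635681152344)
[(-50, 0), (-49, 3), (-47, 8), (-39, 41), (-37, 42), (-37, 41), (-35, 40), (-35, 41), (-34, 41), (-31, 44), (-30, 44), (-25, 69), (-24, 71), (-22, 68), (-22, 69), (-20, 66), (-19, 72), (-18, 69), (-18, 67), (-16, 69), (-15, 65), (-15, 61), (-15, 63), (-13, 57), (-12, 62), (-12, 60), (-11, 47), (-11, 52), (-10, 43), (-10, 61), (-10, 60), (-8, 43), (-7, 46), (-6, 48), (-5, 46), (-4, 45), (-3, 48), (-2, 44), (-2, 42), (0, 44), (1, 41), (2, 39), (3, 41), (3, 46), (5, 47), (5, 41), (7, 46), (9, 55), (12, 56), (12, 59), (13, 61), (15, 60), (17, 66), (18, 62), (18, 70), (20, 66), (21, 69), (22, 47), (22, 71), (23, 72), (23, 44), (24, 45), (24, 65), (25, 73), (26, 37), (26, 45), (28, 40), (29, 43), (30, 43), (32, 41), (33, 46), (34, 
[... 944 characters left out ...]
), (41, 2), (42, 3), (43, 0), (44, 2), (45, 0), (46, -1), (48, 5), (48, -3), (49, 0), (50, 5)]
base x range [np.float64(-0.061180077211683254), np.float64(-0.060173838077167675), np.float64(0.05215760351676222), np.float64(0.054733059523757024)]
scene hood 0 [nan nan nan] ((0.0, 0.0), (0.0, 0.0), 0.0)
scene lips 37 [0.4862 0.0026 0.0977] ((490.608642578125, 2.162303924560547), (24.130252838134766, 31.32779884338379), 74.66651916503906)
scene barrel 168 [0.5907 0.227  0.0559] 0.06459185587430157
top line y at that x 0.2276412301747379
grasp [0.5628 0.2336] tool delta [-0.4071 -0.0715  0.2003] yaw tool x 154.45527191432961<stdin>:21: RuntimeWarning: Mean of empty slice.
  ret = um.true_divide(
```

```bash
python3 -m inch '[{"translation":[-0.041,-0.007,0.012],"turn":-2.7},{"translation":[-0.041,-0.009,0.012],"turn":-2.7},{"translation":[-0.041,-0.011,0.012],"turn":-2.7},{"translation":[-0.041,-0.013,0.012],"turn":-2.7},{"translation":[-0.041,-0.015,0.012],"turn":-2.5}]' 0.085 60 && python3 -m inch '[{"translation":[-0.04,-0.016,0.012],"turn":0},{"translation":[-0.04,-0.016,0.012],"turn":0},{"translation":[-0.04,-0.016,0.012],"turn":0},{"translation":[-0.04,-0.016,0.012],"turn":0},{"translation":[0,0,0],"turn":0}]'
cat >> h.py <<'E'
def goto(x,y,z,yaw):
    "remaining tool-frame delta for tool-x yaw (deg), TCP target"
    s=state();R=np.array(s['tcp_rot']);y0=np.degrees(np.arctan2(R[1,0],R[0,0]))
    tr=-((yaw-y0+180)%360-180)
    a=np.radians(yaw);Rf=np.c_[[np.cos(a),np.sin(a),0],[np.sin(a),-np.cos(a),0],[0,0,-1]]
    dw=np.array([x,y,z])-s['eef_pos']
    print('t',s['t'],'pos',np.round(s['eef_pos'],4),'yaw',round(y0,2),'turn',round(tr,2),'delta now-frame',np.round(R.T@dw,4),'delta final-frame',np.round(Rf.T@dw,4),'F',np.round(s['ft_force'],1),'open',round(s['opening'],3),'grip',round(s['grasp_force'],1))
E
python3 -c "
from h import *
goto(.5628,.2336,.039,167.72)"
```

```text
t: 1.05
eef_pos: [0.4016, 0.3503, 0.179]
tcp_rot: [[-0.978, 0.21, 0.0], [0.21, 0.978, 0.0], [-0.0, 0.0, -1.0]]
ft_force: [-0.1, 0.4, -0.5]
opening: 0.999
grasp_force: 0.0
t: 1.55
eef_pos: [0.5463, 0.2517, 0.1293]
tcp_rot: [[-0.976, 0.216, -0.001], [0.216, 0.976, -0.002], [0.0, -0.002, -1.0]]
ft_force: [-0.2, 0.1, -0.5]
opening: 0.996
grasp_force: 0.0
t 1.55 pos [0.5463 0.2517 0.1293] yaw 167.51 turn -0.21 delta now-frame [-0.0201 -0.0139  0.0903] delta final-frame [-0.02   -0.0142  0.0903] F [-0.2  0.1 -0.5] open 0.996 grip 0.0
```

```bash
python3 -m inch '[{"translation":[-0.01,-0.007,0],"turn":-0.2},{"translation":[-0.01,-0.007,0],"turn":0},{"translation":[0,0,0],"turn":0},{"translation":[0,0,0],"turn":0},{"translation":[0,0,0],"turn":0}]'; python3 - <<'E'
from h import *
goto(.5628,.2336,.039,167.72)
p,d=take('top');cv2.imwrite('pics/t1.png',cv2.resize(p[110:230,170:310,::-1],None,fx=5,fy=5,interpolation=cv2.INTER_CUBIC))
E
```

```text
t: 2.05
eef_pos: [0.5593, 0.2376, 0.1317]
tcp_rot: [[-0.978, 0.208, 0.0], [0.208, 0.978, 0.0], [-0.0, 0.0, -1.0]]
ft_force: [-0.3, -0.0, -0.2]
opening: 0.996
grasp_force: 0.0
t 2.05 pos [0.5593 0.2376 0.1317] yaw 168.0 turn 0.28 delta now-frame [-0.0042 -0.0032  0.0927] delta final-frame [-0.0042 -0.0032  0.0927] F [-0.3 -0.  -0.2] open 0.996 grip 0.0
```

```bash
python3 -m inch '[{"translation":[-0.004,-0.003,0.03],"turn":0.3},{"translation":[0,0,0.03],"turn":0},{"translation":[0,0,0.02],"turn":0},{"translation":[0,0,0.013],"turn":0},{"translation":[0,0,0],"turn":0}]'; python3 -m inch '[{"translation":[0,0,0],"turn":0},{"translation":[0,0,0],"turn":0}]'; python3 - <<'E'
from h import *
goto(.5628,.2336,.039,167.72)
p,d=take('scene');cv2.imwrite('pics/s1.png',cv2.resize(p[150:260,270:400,::-1],None,fx=5,fy=5,interpolation=cv2.INTER_CUBIC))
E
```

```text
t: 2.6
eef_pos: [0.5618, 0.2331, 0.0368]
tcp_rot: [[-0.977, 0.213, -0.003], [0.213, 0.977, -0.001], [0.002, -0.002, -1.0]]
ft_force: [-1.1, -1.1, 1.0]
opening: 0.995
grasp_force: 0.0
t: 2.8
eef_pos: [0.5638, 0.2337, 0.0396]
tcp_rot: [[-0.977, 0.214, 0.002], [0.214, 0.977, 0.001], [-0.002, 0.001, -1.0]]
ft_force: [0.1, -0.2, 1.2]
opening: 0.995
grasp_force: 0.0
t 2.8 pos [0.5638 0.2337 0.0396] yaw 167.67 turn -0.05 delta now-frame [ 0.001  -0.0003  0.0006] delta final-frame [ 0.001  -0.0003  0.0006] F [ 0.1 -0.2  1.2] open 0.995 grip 0.0
```

View pics/s1.png

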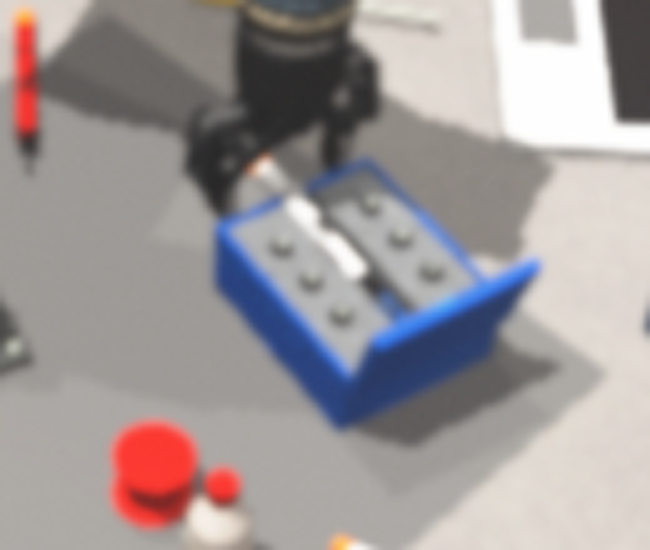

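The fingers straddle the tail at (270,175), clear of the case. Closing on it.

```bash
python3 -m inch '[{"translation":[0,0,0],"turn":0},{"translation":[0,0,0],"turn":0},{"translation":[0,0,0],"turn":0},{"translation":[0,0,0],"turn":0},{"translation":[0,0,0],"turn":0}]' 0 70;python3 -m inch '[{"translation":[0,0,0],"turn":0},{"translation":[0,0,0],"turn":0},{"translation":[0,0,0],"turn":0}]'
```

```text
t: 3.35
eef_pos: [0.5631, 0.2334, 0.0384]
tcp_rot: [[-0.977, 0.214, 0.0], [0.214, 0.977, 0.0], [0.0, 0.0, -1.0]]
ft_force: [-1.3, -0.6, 3.8]
opening: 0.166
grasp_force: 68.2
t: 3.65
eef_pos: [0.5631, 0.2334, 0.0385]
tcp_rot: [[-0.977, 0.214, 0.0], [0.214, 0.977, 0.0], [-0.0, 0.0, -1.0]]
ft_force: [-1.3, 0.9, 3.2]
opening: 0.16
grasp_force: 68.1
```

```bash
python3 -m inch '[{"translation":[0.006,0,0],"turn":0},{"translation":[0.012,0,0],"turn":0},{"translation":[0.012,0,0],"turn":0},{"translation":[0.012,0,0],"turn":0},{"translation":[0.012,0,0],"turn":0}]';python3 -m inch '[{"translation":[0.012,0,0],"turn":0},{"translation":[0.014,0,0],"turn":0},{"translation":[0.016,0,0],"turn":0},{"translation":[0.016,0,0],"turn":0},{"translation":[0.016,0,0],"turn":0}]'; python3 -m inch '[{"translation":[0.01,0,0],"turn":0},{"translation":[0,0,-0.01],"turn":0},{"translation":[0,0,-0.03],"turn":0},{"translation":[0,0,-0.04],"turn":0},{"translation":[0,0,-0.03],"turn":0}]';python3 - <<'E'
from h import *
goto(.5628,.2336,.039,167.72)
p,d=take('scene');cv2.imwrite('pics/s2.png',cv2.resize(p[120:270,250:400,::-1],None,fx=4,fy=4,interpolation=cv2.INTER_CUBIC))
E
```

```text
t: 4.15
eef_pos: [0.5113, 0.2449, 0.0385]
tcp_rot: [[-0.977, 0.214, 0.003], [0.214, 0.977, -0.0], [-0.003, 0.001, -1.0]]
ft_force: [2.5, 0.9, -1.0]
opening: 0.161
grasp_force: 68.5
t: 4.65
eef_pos: [0.4363, 0.2606, 0.0381]
tcp_rot: [[-0.977, 0.214, -0.001], [0.214, 0.977, -0.0], [0.001, -0.001, -1.0]]
ft_force: [0.8, -0.0, -1.2]
opening: 0.162
grasp_force: 68.5
t: 5.15
eef_pos: [0.4291, 0.263, 0.1512]
tcp_rot: [[-0.977, 0.214, 0.002], [0.214, 0.977, 0.001], [-0.002, 0.001, -1.0]]
ft_force: [1.3, -0.6, -1.9]
opening: 0.163
grasp_force: 68.5
t 5.15 pos [0.4291 0.263  0.1512] yaw 167.65 turn -0.07 delta now-frame [-0.1367 -0.0002  0.1124] delta final-frame [-0.1369 -0.0003  0.1122] F [ 1.3 -0.6 -1.9] open 0.163 grip 68.5
```

View pics/s2.png

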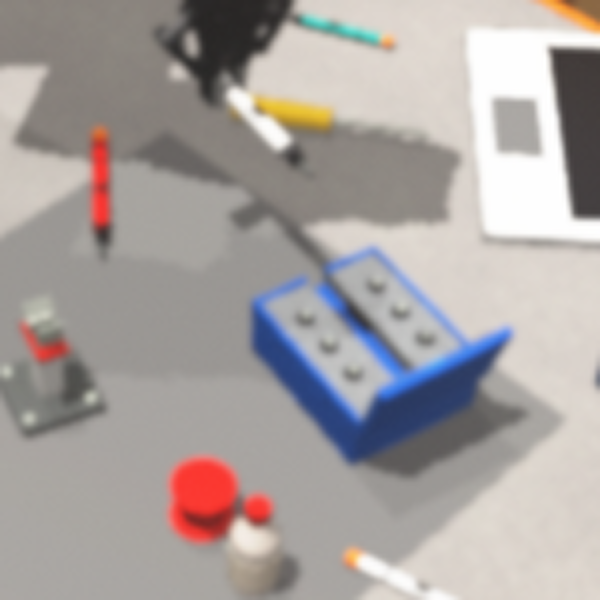

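The driver is out, held near its tail, with the bit at about (300,165) and clear of the case. Next I measure its pose in the hand (slip and pitch) before going to the clip.

```bash
cat >> h.py <<'E'
def held(n, tcp=None, rad=.2):
    "driver points in the tool frame: x fwd along barrel"
    s=state();R=np.array(s['tcp_rot']);t=np.array(s['eef_pos']); p,W=cloud(n);I=p.astype(int)
    L=(W-t)@R
    m=(np.abs(L[...,1])<.02)&(L[...,2]>-.04)&(L[...,2]<.03)&(np.abs(L[...,0])<.15)&(W[...,2]>.03)
    q=L[m];col=I[m]; return q,col
E
cat > m.py <<'E'
from h import *
np.set_printoptions(precision=4,suppress=True)
for n in('scene','top'):
    take(n);q,c=held(n)
    w=(c.min(1)>110)&(c.max(1)-c.min(1)<60); o=(c[:,0]>130)&(c[:,2]<90)&(c[:,1]<140)
    print(n,len(q),'white x',np.percentile(q[w,0],[0,2,50,98,100]) if w.any() else None,'all x',np.percentile(q[:,0],[0,2,98,100]),'orange',q[o].mean(0) if o.any() else None,np.percentile(q[o,0],[2,98]) if o.any() else None)
    x=q[w];
    if len(x)>20:
        print(' yaw slope deg',np.degrees(np.arctan(np.polyfit(x[:,0],x[:,1],1)[0])),'pitch slope',np.degrees(np.arctan(np.polyfit(x[:,0],x[:,2],1)[0])),'mean',x.mean(0))
E
python3 m.py
```

```text
scene 215 white x [-0.1411 -0.1364 -0.0574 -0.0109 -0.0049] all x [-0.1411 -0.1319  0.0027  0.0055] orange None None
 yaw slope deg 1.5301669343018613 pitch slope -0.7887874396205993 mean [-0.0587 -0.0016 -0.0166]
top 179 white x [-0.1019 -0.1008 -0.0801 -0.0484 -0.0459] all x [-0.1385 -0.1346 -0.048  -0.0427] orange None None
 yaw slope deg -4.656243929147441 pitch slope -1.3442755468880758 mean [-0.0792 -0.0013 -0.0214]
```

```bash
python3 -m inch '[{"translation":[0,0,0],"turn":-8.3},{"translation":[0,0,0],"turn":-8.3},{"translation":[0,0,0],"turn":-8.3},{"translation":[0,0,0],"turn":-8.3},{"translation":[0,0,0],"turn":-8.3}]';python3 -m inch '[{"translation":[0,0,0],"turn":-8.3},{"translation":[0,0,0],"turn":-8.3},{"translation":[0,0,0],"turn":-8.3},{"translation":[0,0,0],"turn":-8.3},{"translation":[0,0,0],"turn":-8.3}]' >/dev/null; python3 -m inch '[{"translation":[0,0,0],"turn":0},{"translation":[0,0,0],"turn":0}]' >/dev/null; python3 - <<'E'
from h import *
a=np.radians(71);c=np.array([.4875,.001]);g=c-.045*np.array([np.cos(a),np.sin(a)]);print(g)
goto(g[0],g[1],.145,251)
E
```

```text
t: 5.8
eef_pos: [0.428, 0.2623, 0.1473]
tcp_rot: [[-0.87, -0.492, -0.001], [-0.492, 0.87, -0.001], [0.002, -0.0, -1.0]]
ft_force: [0.5, -0.6, -1.6]
opening: 0.162
grasp_force: 68.5
[ 0.47284943 -0.04154834]
t 6.5 pos [0.4281 0.2625 0.1477] yaw -109.6 turn -0.6 delta now-frame [ 0.2714 -0.1442  0.0029] delta final-frame [ 0.2729 -0.1413  0.0027] F [-0.1 -0.7 -2.2] open 0.16 grip 68.5
```

```bash
python3 -m inch '[{"translation":[0.02,-0.01,0],"turn":-0.6},{"translation":[0.042,-0.022,0],"turn":0},{"translation":[0.042,-0.022,0],"turn":0},{"translation":[0.042,-0.022,0],"turn":0},{"translation":[0.042,-0.022,0],"turn":0}]' >/dev/null;python3 -m inch '[{"translation":[0.042,-0.022,0],"turn":0},{"translation":[0.03,-0.015,0],"turn":0},{"translation":[0.0129,-0.0063,0],"turn":0},{"translation":[0,0,0],"turn":0},{"translation":[0,0,0],"turn":0}]' >/dev/null;python3 -m inch '[{"translation":[0,0,0],"turn":0},{"translation":[0,0,0],"turn":0}]' >/dev/null; python3 -c "
from h import *
goto(.4728,-.0415,.145,251)"; python3 m.py; python3 - <<'E'
from h import *
p=np.load('scene.npz')['p'];cv2.imwrite('pics/s3.png',cv2.resize(p[150:270,200:330,::-1],None,fx=4,fy=4,interpolation=cv2.INTER_CUBIC))
p=np.load('top.npz')['p'];cv2.imwrite('pics/t3.png',cv2.resize(p[150:290,240:380,::-1],None,fx=4,fy=4,interpolation=cv2.INTER_CUBIC))
cv2.imwrite('pics/st3.png',np.hstack([cv2.resize(cv2.imread('pics/'+f),(390,390)) for f in('s3.png','t3.png')]))
E
```

```text
t 7.7 pos [ 0.474  -0.04    0.1483] yaw -108.67 turn 0.33 delta now-frame [0.0018 0.0007 0.0033] delta final-frame [0.0018 0.0006 0.0033] F [-0.1  0.8 -1.2] open 0.161 grip 68.5
scene 199 white x [-0.1011 -0.0988 -0.0587  0.0176  0.0312] all x [-0.1366 -0.1248  0.031   0.0324] orange [ 0.0256 -0.0111 -0.0135] [0.0248 0.027 ]
 yaw slope deg -1.1254796646957956 pitch slope 1.0969603070767038 mean [-0.0514 -0.0073 -0.0131]
top 196 white x [-0.0977 -0.0971 -0.0822 -0.0674 -0.0668] all x [-0.1361 -0.1317 -0.0413 -0.0384] orange None None
 yaw slope deg 0.5389774359572425 pitch slope -3.929123277938717 mean [-0.082   0.001  -0.0199]
```

View pics/st3.png

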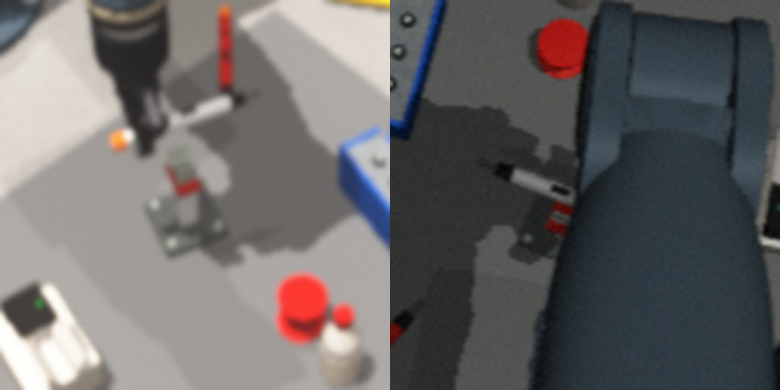

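The driver (bit at left panel (240,100)) hangs level over the clip, and its tail is held at (120,138). Lowering it into the jaws.

```bash
python3 -m inch '[{"translation":[0.0018,0.0007,0.01],"turn":0.3},{"translation":[0,0,0.015],"turn":0},{"translation":[0,0,0.015],"turn":0},{"translation":[0,0,0.006],"turn":0},{"translation":[0,0,0],"turn":0}]';python3 -m inch '[{"translation":[0,0,0.005],"turn":0},{"translation":[0,0,0.005],"turn":0},{"translation":[0,0,0.005],"turn":0},{"translation":[0,0,0.005],"turn":0},{"translation":[0,0,0],"turn":0}]';  python3 -m inch '[{"translation":[0,0,0.004],"turn":0},{"translation":[0,0,0.003],"turn":0},{"translation":[0,0,0.003],"turn":0},{"translation":[0,0,0],"turn":0},{"translation":[0,0,0],"turn":0}]'; python3 m.py
```

```text
t: 8.3
eef_pos: [0.4721, -0.0425, 0.1013]
tcp_rot: [[-0.326, -0.945, -0.002], [-0.945, 0.326, 0.0], [0.001, 0.002, -1.0]]
ft_force: [-0.4, 0.0, -0.5]
opening: 0.159
grasp_force: 68.5
t: 8.8
eef_pos: [0.4724, -0.0425, 0.0817]
tcp_rot: [[-0.326, -0.945, -0.001], [-0.945, 0.326, 0.0], [0.0, 0.001, -1.0]]
ft_force: [0.7, 0.1, -1.2]
opening: 0.158
grasp_force: 68.5
t: 9.3
eef_pos: [0.4727, -0.0428, 0.0725]
tcp_rot: [[-0.326, -0.945, -0.0], [-0.945, 0.326, -0.0], [0.0, -0.0, -1.0]]
ft_force: [-4.5, -1.1, 5.7]
opening: 0.163
grasp_force: 69.5
scene 277 white x [-0.1021 -0.0992 -0.0513  0.0175  0.0318] all x [-0.1372 -0.1215  0.0297  0.0325] orange [-0.0389 -0.0162 -0.0041] [-0.0585  0.0275]
 yaw slope deg 0.3425940297956367 pitch slope 2.351858009856679 mean [-0.0501 -0.0036 -0.014 ]
top 239 white x [-0.0974 -0.097  -0.0804 -0.0662 -0.0652] all x [-0.135  -0.129  -0.0418 -0.0403] orange None None
 yaw slope deg 0.25811828266377135 pitch slope 7.193827477777077 mean [-0.0811  0.0012 -0.0224]
```

```bash
python3 -m inch '[{"translation":[0,0,0.002],"turn":0},{"translation":[0,0,0.002],"turn":0},{"translation":[0,0,0],"turn":0},{"translation":[0,0,0],"turn":0}]'; python3 m.py
```

```text
t: 9.8
eef_pos: [0.4728, -0.0431, 0.0692]
tcp_rot: [[-0.326, -0.945, 0.001], [-0.945, 0.326, -0.001], [0.001, -0.001, -1.0]]
ft_force: [-6.6, -2.6, 14.3]
opening: 0.167
grasp_force: 71.2
scene 280 white x [-0.0998 -0.0972 -0.0502  0.0178  0.0319] all x [-0.1356 -0.1245  0.0297  0.032 ] orange [-0.0377 -0.0157 -0.0066] [-0.0592  0.0281]
 yaw slope deg -0.5409530352998174 pitch slope 7.1850543542056595 mean [-0.0501 -0.0039 -0.017 ]
top 231 white x [-0.0969 -0.0961 -0.0808 -0.0649 -0.0643] all x [-0.1344 -0.128  -0.0419 -0.0405] orange None None
 yaw slope deg 0.04076049532972678 pitch slope 3.361682945589933 mean [-0.0804  0.0015 -0.029 ]
```

The barrel axis at the clip works out to about 0.086 m, so it is seated and I have over-pressed a little. I'll back off, level, and release.

```bash
python3 -m inch '[{"translation":[0,0,-0.002],"turn":0},{"translation":[0,0,-0.002],"turn":0},{"translation":[0,0,0],"turn":0},{"translation":[0,0,0],"turn":0}]'; python3 m.py;  python3 -m inch '[{"translation":[0,0,0],"turn":0},{"translation":[0,0,0],"turn":0},{"translation":[0,0,0],"turn":0},{"translation":[0,0,0],"turn":0},{"translation":[0,0,0],"turn":0}]' 0.07; python3 -m inch '[{"translation":[0,0,0],"turn":0},{"translation":[0,0,0],"turn":0},{"translation":[0,0,0],"turn":0}]';python3 m.py
```

```text
t: 10.3
eef_pos: [0.4727, -0.0426, 0.072]
tcp_rot: [[-0.326, -0.945, -0.0], [-0.945, 0.326, -0.0], [0.0, 0.0, -1.0]]
ft_force: [-1.9, -0.5, -3.4]
opening: 0.162
grasp_force: 69.1
scene 283 white x [-0.1028 -0.1001 -0.0506  0.0163  0.0315] all x [-0.1376 -0.1253  0.0293  0.0324] orange [-0.0396 -0.0166 -0.0042] [-0.0587  0.0277]
 yaw slope deg -0.012624809493944495 pitch slope 3.3794483528863317 mean [-0.051  -0.0034 -0.0148]
top 237 white x [-0.0974 -0.0967 -0.0814 -0.0654 -0.0649] all x [-0.1352 -0.1286 -0.0415 -0.04  ] orange None None
 yaw slope deg 0.5412874465189865 pitch slope 2.245944637101843 mean [-0.081   0.0011 -0.0242]
t: 10.9
eef_pos: [0.473, -0.0426, 0.0724]
tcp_rot: [[-0.326, -0.945, 0.0], [-0.945, 0.326, -0.0], [0.0, -0.0, -1.0]]
ft_force: [-0.0, -0.0, 0.3]
opening: 0.821
grasp_force: 0.0
t: 11.2
eef_pos: [0.4729, -0.0426, 0.0723]
tcp_rot: [[-0.326, -0.945, -0.0], [-0.945, 0.326, -0.0], [0.0, -0.0, -1.0]]
ft_force: [0.6, -0.2, -0.3]
opening: 0.821
grasp_force: 0.0
scene 256 white x [-0.1011 -0.0981 -0.0529  0.0162  0.0318] all x [-0.1375 -0.1275  0.0309  0.033 ] orange [-0.0393 -0.0158 -0.0045] [-0.0586  0.0269]
 yaw slope deg 0.4724502109880671 pitch slope 1.1121270590783519 mean [-0.0521 -0.0032 -0.0145]
top 235 white x [-0.099  -0.0983 -0.0826 -0.0672 -0.0666] all x [-0.1346 -0.1283 -0.0414 -0.04  ] orange None None
 yaw slope deg -0.7153163617180098 pitch slope 2.046777753386049 mean [-0.0822  0.0019 -0.0213]
```

```bash
python3 -m inch '[{"translation":[0,0,-0.02],"turn":0},{"translation":[0,0,-0.03],"turn":0},{"translation":[0,0,-0.03],"turn":0},{"translation":[0,0,0],"turn":0},{"translation":[0,0,0],"turn":0}]'; python3 - <<'E'
from h import *
p,d=take('scene');cv2.imwrite('pics/s4.png',cv2.resize(p[140:250,200:330,::-1],None,fx=5,fy=5,interpolation=cv2.INTER_CUBIC))
p,W=cloud('scene')
c=np.array([.4875,.001]);a=np.radians(71);ex=np.array([np.cos(a),np.sin(a)]);ey=np.array([-ex[1],ex[0]])
u=(W[...,:2]-c)@ex;v=(W[...,:2]-c)@ey;m=(abs(v)<.013)&(W[...,2]>.07)&(W[...,2]<.11)&(u>-.1)&(u<.12)
for lo,hi in((-.08,-.06),(-.06,-.03),(-.03,-.015),(.015,.03),(.03,.05),(.05,.07),(.07,.1)):
    k=m&(u>lo)&(u<hi);print(lo,k.sum(),'v',np.round(np.median(v[k]),4),'z max',np.round(np.percentile(W[k][:,2],[50,85]),4))
print('u range',np.percentile(u[m],[0,1,99,100]))
I=p.astype(int);k=m&(I.min(2)>110)&(u>0.02);print('white end u',u[k].max())
n=c+ex*.045;goto(n[0],n[1],.0735,251)
E
```

```text
t: 11.8
eef_pos: [0.4732, -0.0426, 0.1526]
tcp_rot: [[-0.326, -0.945, 0.001], [-0.945, 0.326, -0.0], [-0.0, -0.001, -1.0]]
ft_force: [0.3, 1.0, -0.7]
opening: 0.821
grasp_force: 0.0
-0.08 26 v -0.007 z max [0.0889 0.0912]
-0.06 41 v -0.0065 z max [0.0875 0.0902]
-0.03 21 v -0.0071 z max [0.0883 0.0919]
0.015 21 v -0.0064 z max [0.0889 0.0911]
0.03 28 v -0.0081 z max [0.0886 0.092 ]
0.05 26 v -0.0071 z max [0.0881 0.0919]
0.07 11 v -0.0027 z max [0.0823 0.0857]
u range [-0.07845991 -0.07798657  0.08749939  0.09295377]
white end u 0.058072603147009884
t 11.85 pos [ 0.4726 -0.0426  0.1519] yaw -109.05 turn -0.05 delta now-frame [-0.0911  0.0002  0.0783] delta final-frame [-0.0911  0.0001  0.0784] F [ 0.4  0.4 -0.4] open 0.82 grip 0.0
```

View pics/s4.png

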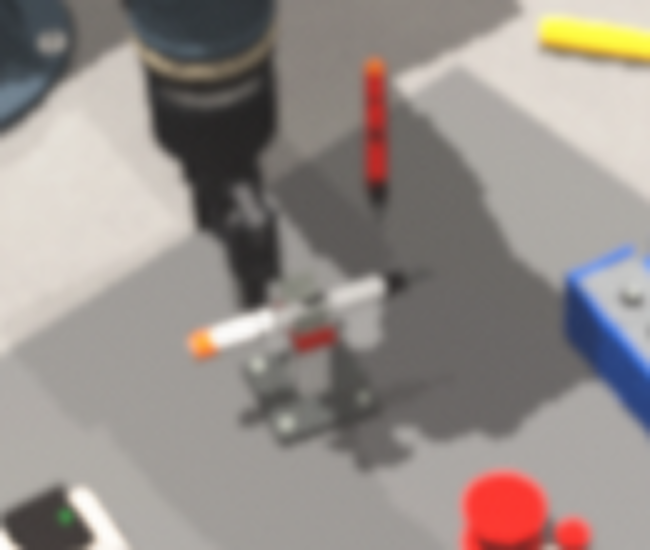

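The driver sits level in the clip, from tail (200,342) to bit (425,272), with the jaws around its middle and the fingers clear. Now the nose half.

```bash
python3 -m inch '[{"translation":[-0.03,0,0],"turn":0},{"translation":[-0.04,0,0],"turn":0},{"translation":[-0.019,0,0],"turn":0},{"translation":[0,0,0],"turn":0},{"translation":[0,0,0.02],"turn":0}]' >/dev/null;  python3 -m inch '[{"translation":[0,0,0.025],"turn":0},{"translation":[0,0,0.02],"turn":0},{"translation":[0,0,0.013],"turn":0},{"translation":[0,0,0],"turn":0},{"translation":[0,0,0],"turn":0}]'; python3 -m inch '[{"translation":[0,0,0],"turn":0},{"translation":[0,0,0],"turn":0},{"translation":[0,0,0],"turn":0},{"translation":[0,0,0],"turn":0},{"translation":[0,0,0],"turn":0}]' 0 70; python3 -m inch '[{"translation":[0,0,0],"turn":0},{"translation":[0,0,0],"turn":0},{"translation":[0,0,0],"turn":0}]'
```

```text
t: 12.85
eef_pos: [0.5013, 0.0409, 0.074]
tcp_rot: [[-0.327, -0.945, -0.002], [-0.945, 0.327, -0.0], [0.001, 0.001, -1.0]]
ft_force: [0.0, -0.9, 0.3]
opening: 0.821
grasp_force: 0.0
t: 13.35
eef_pos: [0.5021, 0.0416, 0.0746]
tcp_rot: [[-0.326, -0.945, 0.0], [-0.945, 0.326, -0.0], [-0.0, -0.0, -1.0]]
ft_force: [-0.8, -0.2, 2.7]
opening: 0.165
grasp_force: 68.0
t: 13.65
eef_pos: [0.5021, 0.0416, 0.0745]
tcp_rot: [[-0.326, -0.945, 0.0], [-0.945, 0.326, -0.0], [-0.0, -0.0, -1.0]]
ft_force: [-0.2, 1.4, 4.6]
opening: 0.163
grasp_force: 68.1
```

```bash
python3 -m inch '[{"translation":[0,0,0],"turn":0},{"translation":[0,0,-0.004],"turn":0},{"translation":[0,0,-0.006],"turn":0},{"translation":[0,0,-0.01],"turn":0},{"translation":[0,0,-0.02],"turn":0}]' 0 115;  python3 -m inch '[{"translation":[0,0,-0.03],"turn":0},{"translation":[0,0,-0.03],"turn":0},{"translation":[0,0,0],"turn":0},{"translation":[0,0,0],"turn":0},{"translation":[0,0,0],"turn":0}]'; python3 m.py; python3 -c "
from h import *
goto(.5,0,.15,251)
p=np.load('scene.npz')['p'];cv2.imwrite('pics/s5.png',cv2.resize(p[140:250,200:330,::-1],None,fx=4,fy=4,interpolation=cv2.INTER_CUBIC))"
```

```text
t: 14.15
eef_pos: [0.5012, 0.0414, 0.1143]
tcp_rot: [[-0.326, -0.945, -0.002], [-0.945, 0.326, -0.0], [0.001, 0.002, -1.0]]
ft_force: [0.7, -0.9, -2.3]
opening: 0.149
grasp_force: 113.1
t: 14.65
eef_pos: [0.5014, 0.0414, 0.1737]
tcp_rot: [[-0.326, -0.945, -0.001], [-0.945, 0.326, -0.0], [0.001, 0.001, -1.0]]
ft_force: [-0.4, -0.3, -1.3]
opening: 0.146
grasp_force: 113.2
scene 223 white x [0.0043 0.0087 0.055  0.1074 0.121 ] all x [-0.0475 -0.0238  0.1202  0.1212] orange [ 0.1138 -0.0096 -0.011 ] [0.1103 0.1172]
 yaw slope deg 0.4647770490237441 pitch slope -0.3235515508980957 mean [ 0.0552 -0.0069 -0.0121]
t 14.75 pos [0.5013 0.0414 0.1734] yaw -109.04 turn -0.04 delta now-frame [ 0.0396 -0.0124  0.0234] delta final-frame [ 0.0396 -0.0123  0.0234] F [-0.4 -0.7 -2.2] open 0.151 grip 113.2Traceback (most recent call last):
  File "m.py", line 6, in <module>
    print(n,len(q),'white x',np.percentile(q[w,0],[0,2,50,98,100]) if w.any() else None,'all x',np.percentile(q[:,0],[0,2,98,100]),'orange',q[o].mean(0) if o.any() else None,np.percentile(q[o,0],[2,98]) if o.any() else None)
                                                                                                ~~~~~~~~~~~~~^^^^^^^^^^^^^^^^^^^^^
    return _quantile_unchecked(
        a, q, axis, out, overwrite_input, method, keepdims, weights)
    return _ureduce(a,
                    func=_quantile_ureduce_func,
    ...<5 lines>...
                    overwrite_input=overwrite_input,
                    method=method)
    r = func(a, **kwargs)
    result = _quantile(arr,
                       quantiles=q,
    ...<2 lines>...
                       out=out,
                       weights=wgt)
    slices_having_nans = np.isnan(arr[-1, ...])
                                  ~~~^^^^^^^^^
IndexError: index -1 is out of bounds for axis 0 with size 0
```

View pics/s5.png

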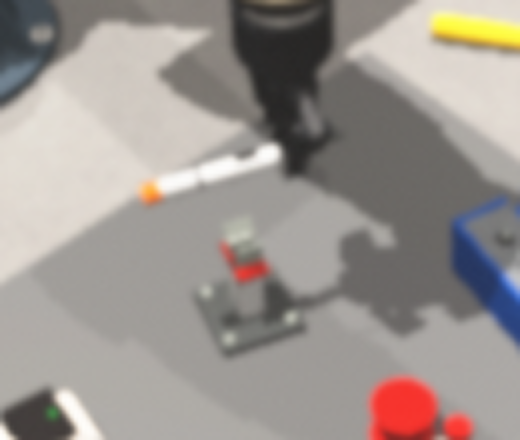

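The driver is freed from the clip and held level by its nose half, with the tail at (150,192). Now I turn and carry it to above the dock's open end.

```bash
python3 -m inch '[{"translation":[0,0,0],"turn":7.9},{"translation":[0,0,0],"turn":7.9},{"translation":[0,0,0],"turn":7.9},{"translation":[0,0,0],"turn":7.9},{"translation":[0,0,0],"turn":7.9}]'>/dev/null;python3 -m inch '[{"translation":[0,0,0],"turn":7.9},{"translation":[0,0,0],"turn":7.9},{"translation":[0,0,0],"turn":7.9},{"translation":[0,0,0],"turn":7.9},{"translation":[0,0,0],"turn":7.9}]' >/dev/null; python3 -m inch '[{"translation":[0,0,0],"turn":0},{"translation":[0,0,0],"turn":0}]'; python3 - <<'E'
from h import *
a=np.radians(-8.3);g=np.array([.5607,-.2297])+.0955*np.array([np.cos(a),np.sin(a)]);print(g)
goto(g[0],g[1],.12,171.7)
E
```

```text
t: 15.95
eef_pos: [0.5016, 0.0415, 0.1738]
tcp_rot: [[-0.991, 0.136, -0.001], [0.136, 0.991, -0.0], [0.001, -0.0, -1.0]]
ft_force: [0.4, -0.2, -1.6]
opening: 0.145
grasp_force: 113.2
[ 0.65519971 -0.24348602]
t 15.95 pos [0.5016 0.0415 0.1738] yaw 172.19 turn 0.49 delta now-frame [-0.1909 -0.2614  0.0536] delta final-frame [-0.1931 -0.2598  0.0538] F [ 0.4 -0.2 -1.6] open 0.145 grip 113.2
```

```bash
python3 -m inch '[{"translation":[-0.013,-0.02,0],"turn":0.5},{"translation":[-0.03,-0.04,0],"turn":0},{"translation":[-0.03,-0.04,0],"turn":0},{"translation":[-0.03,-0.04,0],"turn":0},{"translation":[-0.03,-0.04,0],"turn":0}]'>/dev/null;python3 -m inch '[{"translation":[-0.03,-0.04,0],"turn":0},{"translation":[-0.02,-0.03,0.02],"turn":0},{"translation":[-0.01,-0.01,0.02],"turn":0},{"translation":[0,0,0.013],"turn":0},{"translation":[0,0,0],"turn":0}]' >/dev/null; python3 -m inch '[{"translation":[0,0,0],"turn":0},{"translation":[0,0,0],"turn":0}]' >/dev/null; python3 - <<'E'
from h import *
np.set_printoptions(precision=4,suppress=True)
goto(.6552,-.2435,.12,171.7)
take('scene');take('top')
a=np.radians(-8.3);O=np.array([.5607,-.2297]);ex=np.array([np.cos(a),np.sin(a)]);ey=np.array([-ex[1],ex[0]])
ims=[]
for n,b in(('scene',(150,250,130,260)),('top',(150,270,350,470))):
    p,W=cloud(n);I=p.astype(int);u=(W[...,:2]-O)@ex;v=(W[...,:2]-O)@ey;z=W[...,2]
    m=(abs(v)<.02)&(u>-.06)&(u<.06)&(z>.10)&(z<.15)
    for lo,hi in((-.03,0),(0,.03),(.03,.06)):
        k=m&(u>lo)&(u<hi)
        if k.sum(): print(n,lo,k.sum(),'v mean',v[k].mean(),'v range',np.percentile(v[k],[2,98]),'ztop',np.percentile(z[k],85))
    print(n,'tail u',u[m].min() if m.any() else None)
    # dock cross-section edges
    k=(abs(v)<.05)&(z>.03)&(z<.055)&(u>-.05)&(u<.012);print(n,'dock base v',np.percentile(v[k],[1,99]))
    r0,r1,c0,c1=b;ims.append(cv2.resize(p[r0:r1,c0:c1,::-1],(390,390),interpolation=cv2.INTER_CUBIC))
cv2.imwrite('pics/st6.png',np.hstack(ims))
E
```

```text
t 17.15 pos [ 0.6546 -0.2433  0.1229] yaw 171.56 turn -0.14 delta now-frame [-0.0006 -0.0001  0.0029] delta final-frame [-0.0006 -0.0002  0.0029] F [-0.7 -0.  -0.4] open 0.149 grip 113.2
scene -0.03 4 v mean -0.004325559093410786 v range [-0.0052 -0.003 ] ztop 0.13901441313988383
scene tail u -0.02422854932767766
scene dock base v [-0.0394  0.0042]
top tail u None
top dock base v [0.03   0.0402]
```

View pics/st6.png

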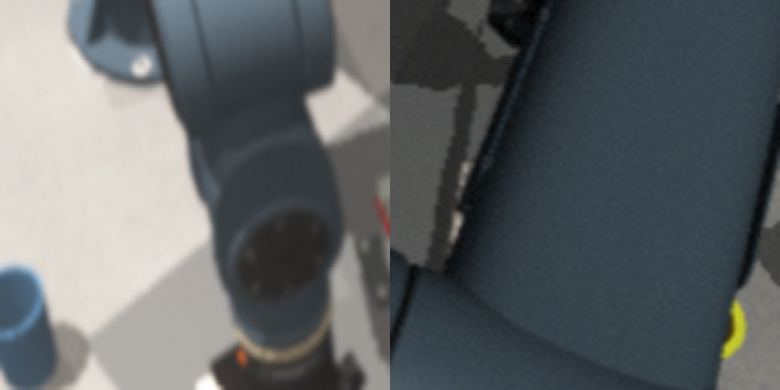

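This picture shows mostly the arm, which hides the dock in both views; only the orange tail shows, at (242,355). The cloud puts the tail at dock x = -24 mm as planned and the dock base centred within 0.5 mm. I lower it under force control.

```bash
python3 -m inch '[{"translation":[0,0,0.02],"turn":0},{"translation":[0,0,0.025],"turn":0},{"translation":[0,0,0.02],"turn":0},{"translation":[0,0,0.009],"turn":0},{"translation":[0,0,0],"turn":0}]';python3 -m inch '[{"translation":[0,0,0.003],"turn":0},{"translation":[0,0,0.002],"turn":0},{"translation":[0,0,0.001],"turn":0},{"translation":[0,0,0],"turn":0},{"translation":[0,0,0],"turn":0}]';python3 -m inch '[{"translation":[0,0,0],"turn":0}]'
```

```text
t: 17.75
eef_pos: [0.6538, -0.2437, 0.0467]
tcp_rot: [[-0.989, 0.148, -0.001], [0.148, 0.989, 0.0], [0.001, 0.0, -1.0]]
ft_force: [-0.9, -0.1, -0.5]
opening: 0.153
grasp_force: 113.2
t: 18.25
eef_pos: [0.6545, -0.2443, 0.0417]
tcp_rot: [[-0.989, 0.149, 0.0], [0.149, 0.989, -0.0], [-0.0, -0.0, -1.0]]
ft_force: [0.1, -0.1, -1.4]
opening: 0.149
grasp_force: 113.2
t: 18.35
eef_pos: [0.6544, -0.2443, 0.0416]
tcp_rot: [[-0.989, 0.149, 0.0], [0.149, 0.989, -0.0], [-0.0, -0.0, -1.0]]
ft_force: [-0.2, 0.3, -1.1]
opening: 0.147
grasp_force: 113.2
```

```bash
python3 -m inch '[{"translation":[0,0,0.001],"turn":0},{"translation":[0,0,0],"turn":0},{"translation":[0,0,0],"turn":0}]'; python3 -m inch '[{"translation":[0.004,0,0],"turn":0},{"translation":[0.005,0,0],"turn":0},{"translation":[0.005,0,0],"turn":0},{"translation":[0.005,0,0],"turn":0},{"translation":[0,0,0],"turn":0}]'
```

```text
t: 18.65
eef_pos: [0.6543, -0.2442, 0.0403]
tcp_rot: [[-0.989, 0.149, -0.0], [0.149, 0.989, -0.0], [0.0, -0.0, -1.0]]
ft_force: [-0.5, 0.3, -1.5]
opening: 0.147
grasp_force: 113.2
t: 19.15
eef_pos: [0.6346, -0.2413, 0.0404]
tcp_rot: [[-0.989, 0.149, -0.001], [0.149, 0.989, 0.0], [0.001, -0.0, -1.0]]
ft_force: [0.3, 1.0, -0.1]
opening: 0.146
grasp_force: 113.2
```

```bash
python3 -m inch '[{"translation":[0.005,0,0],"turn":0},{"translation":[0.006,0,0],"turn":0},{"translation":[0.006,0,0],"turn":0},{"translation":[0.005,0,0],"turn":0},{"translation":[0,0,0],"turn":0}]'; python3 -m inch '[{"translation":[0.002,0,0],"turn":0},{"translation":[0.002,0,0],"turn":0},{"translation":[0,0,0],"turn":0}]'
```

```text
t: 19.65
eef_pos: [0.6129, -0.238, 0.0404]
tcp_rot: [[-0.989, 0.149, -0.001], [0.149, 0.989, 0.0], [0.001, -0.0, -1.0]]
ft_force: [0.3, -0.4, -1.1]
opening: 0.144
grasp_force: 113.2
t: 19.95
eef_pos: [0.6097, -0.2374, 0.0403]
tcp_rot: [[-0.989, 0.149, -0.0], [0.149, 0.989, -0.0], [0.0, -0.0, -1.0]]
ft_force: [-0.6, -0.2, -0.2]
opening: 0.144
grasp_force: 113.2
```

```bash
for i in 1; do :; done; python3 -m inch '[{"translation":[0.002,0,0],"turn":0},{"translation":[0.002,0,0],"turn":0},{"translation":[0,0,0],"turn":0}]'; python3 -m inch '[{"translation":[0.0015,0,0],"turn":0},{"translation":[0.0015,0,0],"turn":0},{"translation":[0,0,0],"turn":0}]'
```

```text
t: 20.25
eef_pos: [0.6064, -0.237, 0.0406]
tcp_rot: [[-0.989, 0.149, 0.001], [0.149, 0.989, -0.0], [-0.001, -0.0, -1.0]]
ft_force: [2.3, -0.2, -1.5]
opening: 0.146
grasp_force: 113.2
t: 20.55
eef_pos: [0.6064, -0.2371, 0.0416]
tcp_rot: [[-0.989, 0.148, 0.007], [0.148, 0.989, -0.001], [-0.007, -0.0, -1.0]]
ft_force: [10.1, -0.8, -0.5]
opening: 0.143
grasp_force: 113.2
```

The tail meets the stop: 10 N, at the expected travel of 48 mm. I ease off the push, settle onto the floor and release.

```bash
python3 -m inch '[{"translation":[-0.002,0,0],"turn":0},{"translation":[0,0,0.001],"turn":0},{"translation":[0,0,0],"turn":0},{"translation":[0,0,0],"turn":0}]'; python3 -m inch '[{"translation":[0,0,0],"turn":0},{"translation":[0,0,0],"turn":0},{"translation":[0,0,0],"turn":0},{"translation":[0,0,0],"turn":0},{"translation":[0,0,0],"turn":0}]' 0.06;python3 -m inch '[{"translation":[0,0,0],"turn":0},{"translation":[0,0,0],"turn":0},{"translation":[0,0,-0.02],"turn":0},{"translation":[0,0,-0.04],"turn":0},{"translation":[0,0,-0.05],"turn":0}]'; python3 -m inch '[{"translation":[0,0,-0.05],"turn":0},{"translation":[0,0,-0.03],"turn":0},{"translation":[0,0.03,0],"turn":0},{"translation":[0,0.04,0],"turn":0},{"translation":[0,0.04,0],"turn":0}]';python3 -m inch '[{"translation":[0,0.045,0],"turn":0},{"translation":[0,0.045,0],"turn":0},{"translation":[0,0.045,0],"turn":0},{"translation":[0,0.045,0],"turn":0},{"translation":[0,0.045,0],"turn":0}]'
```

```text
t: 20.95
eef_pos: [0.6064, -0.237, 0.0401]
tcp_rot: [[-0.989, 0.148, 0.003], [0.148, 0.989, -0.001], [-0.003, -0.0, -1.0]]
ft_force: [6.3, -0.2, 1.9]
opening: 0.146
grasp_force: 113.4
t: 21.45
eef_pos: [0.6046, -0.2368, 0.0392]
tcp_rot: [[-0.989, 0.149, -0.001], [0.149, 0.989, 0.0], [0.001, -0.0, -1.0]]
ft_force: [0.4, -0.2, -0.7]
opening: 0.7
grasp_force: 0.0
t: 21.95
eef_pos: [0.6036, -0.2362, 0.1487]
tcp_rot: [[-0.989, 0.149, -0.004], [0.149, 0.989, 0.001], [0.004, 0.001, -1.0]]
ft_force: [0.8, -0.9, -0.1]
opening: 0.703
grasp_force: 0.0
t: 22.45
eef_pos: [0.6213, -0.1273, 0.2297]
tcp_rot: [[-0.989, 0.15, 0.001], [0.15, 0.989, -0.0], [-0.001, -0.0, -1.0]]
ft_force: [0.5, 0.0, -0.2]
opening: 0.704
grasp_force: 0.0
t: 22.95
eef_pos: [0.6547, 0.0963, 0.2295]
tcp_rot: [[-0.989, 0.149, 0.0], [0.149, 0.989, -0.0], [-0.0, -0.0, -1.0]]
ft_force: [0.5, -0.1, 0.8]
opening: 0.701
grasp_force: 0.0
```

```bash
python3 - <<'E'
from h import *
np.set_printoptions(precision=4,suppress=True)
take('scene');take('top')
a=np.radians(-8.3);O=np.array([.5607,-.2297]);ex=np.array([np.cos(a),np.sin(a)]);ey=np.array([-ex[1],ex[0]])
print(state()['t'],state()['eef_pos'])
for n in('scene','top'):
    p,W=cloud(n);I=p.astype(int);u=(W[...,:2]-O)@ex;v=(W[...,:2]-O)@ey;z=W[...,2]
    m=(abs(v)<.018)&(u>.018)&(u<.12)&(z>.03)&(z<.08)
    print(n,m.sum(),'tip u',u[m].max() if m.any() else None)
    for lo,hi in((.02,.04),(.04,.06),(.06,.075)):
        k=m&(u>lo)&(u<hi)
        if k.sum(): print(lo,k.sum(),'v',v[k].mean(),np.percentile(v[k],[5,95]),'ztop',np.percentile(z[k],[50,90]))
    w=m&(I.min(2)>110); print('white end',u[w].max() if w.any() else None)
    w=(abs(v)<.03)&(I.max(2)<60)&(z>.06)&(z<.075)&(u>-.12)&(u<0);print('hood u',np.percentile(u[w],[1,99]) if w.any() else None)
    r=spot_in(n,'driver');print([(np.round(o['xy']),round(o['confidence'],2)) for o in r])
E
```

```text
23.05 [0.6549 0.0999 0.2288]
scene 116 tip u 0.09564534518956865
0.02 33 v 0.000426641633029798 [-0.0115  0.0156] ztop [0.0566 0.0599]
0.04 32 v -0.0009279567997840142 [-0.0074  0.0065] ztop [0.0554 0.0576]
0.06 24 v -0.0014844359016425717 [-0.0076  0.005 ] ztop [0.0556 0.0569]
white end 0.09564534518956865
hood u None
[(array([222., 265.]), 0.67), (array([276., 166.]), 0.53)]
top 124 tip u 0.09330961869438552
0.02 40 v -0.00030058955458275486 [-0.0082  0.0062] ztop [0.0576 0.0615]
0.04 38 v -0.000864907482992549 [-0.0077  0.0054] ztop [0.0576 0.0616]
0.06 27 v -0.001700102433017241 [-0.0088  0.0047] ztop [0.0579 0.0608]
white end 0.056765425394056164
hood u [-0.0868 -0.0372]
[(array([387., 194.]), 0.51), (array([108., 280.]), 0.44)]
```

The tip is at dock x ≈ 94–95 mm, the barrel top at 58 mm and the barrel centred within about 2 mm, so the driver is fully home and flat.

```bash
python3 -c "
from station import *
print(sign_off())"
```

```text
the job is handed in; nothing more can be done
None
```

The driver was clipped and let go, then docked tail-first against the end stop, level and let go, and I handed the job in at about 23 s of the 61 s limit; the hand-in returned no verdict.

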